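# Take the tube carrier off the barbed drip hook and stand it in the empty tub

### The arm

A 6-joint arm with a two-finger parallel gripper is mounted at the origin on the work surface. World frame = base frame: x ahead of the robot, y to its left, z up, the work surface at z = 0. Lengths are in m, angles in rad, forces in N, time in s.
With the tool pointing down it reaches from about 0.3 to 0.775 m from the base axis. Payload 14.6 kg.
Tool frame: the origin (TCP) lies at the very end of the fingers, on their centre line; the grasp point (between the pads) lies 19 mm behind it (manip.tcp_to_grasp is the distance from the TCP to the grasp point, in m); z points along the fingers, y is the line along which they close (so a half turn about z gives the same grasp; the last joint's range is limited). The gripper opens to 85 mm and grips with 20 to 120 N. Pads are 22 mm wide; open, the fingers measure 114 mm over their backs; the gripper's body (76 mm by 85 mm) begins 54 mm behind the grasp point. The pads swing forward as they close: fully open they stand 13 mm farther back than shut.
Start: joints at [-1.242, 0.3, 1.521, -0, 1.321, -0.067], TCP at [0.212, -0.507, 0.231] pointing down, gripper open.
Joint ranges: [-3.03, 3.03], [-0.79, 2.21], [0.23, 2.52], [-1.04, 4.18], [0, 3.07], [-2.55, 2.55]. Speed limits (rad/s): [2.22, 2.22, 2.57, 3.14, 3.14, 3.14].

### API

Orientations are given as a rotation vector (axis times angle).
In Python, from plant import manip gives the robot as it stands. Calls block until the motion is done:
- manip.movep(position, orientation): joint-space move of the TCP to a pose.
- manip.move_linear(position, max_speed=0.15, frame=None, f_stop=None): straight line of the TCP; frame=None keeps the orientation; max_speed is the mean speed in m/s. With f_stop (N) it stops when the force on the tool has changed by that much, and returns True; else False.
- manip.movej(angles): joint-space move.
- manip.open() and manip.grasp(grasp_force=None): open the fingers fully, or close them until they stop; grasp_force is the grip in N (None keeps the last).
- manip.sleep(seconds).
- manip.solve_ik(position, orientation): joint angles nearest the present ones, or None.
- manip.observe(): the state.
- manip.camera(name): name is "scene" or "side" or "wrist"; returns a dict with "pixels" (420x560x3 uint8, red, green, blue), "depth" (420x560 float32, m along the optical axis (not along the pixel's ray), 0 where there is no reading), "fx", "fy", "cx", "cy" (pixels), "R" (3x3) and "t" (3): a world point X has camera coordinates R X + t; the wrist camera has in their place "mount" (4x4, takes a point from camera to tool coordinates, whose origin is the TCP and whose axes are the flange's). Camera axes: x right, y down, z forward; pixel columns grow to the right and rows downward; lengths in m; the calibration is good to about 2 mm. A picture is of the moment at which its call begins: read the wrist's pose just before it.
A pose or a line that the arm cannot do raises manip.PlanningError and nothing moves.
- manip.finish_job(): hands the job in; it is judged then, once.
Trained networks look in a picture, given as the dict that the camera call returned (one of the last four; its "shot" number tells which), for a name from the list of things; names that differ only in an ending like _2 or _b are one class to them, and where a whole thing is asked for, a point or a joint stands for the part that bears it (a point fixed in the world has none). Each returns a list of dicts, best first, with "conf" (0 to 1); they miss things now and then, are a little off and sometimes report something else, mostly with a low value. They report only what shows in the picture. A call takes as long as a camera call.
- manip.cut_out(label, picture): "mask" (420x560 bool, what is visible of it) and "box" ([left, top, right, bottom] in pixels, round what is visible of it).
- manip.place_of(label, picture): "centre" ([row, column] in pixels: a listed point, or the origin of a listed thing).
The state is a dict: "time_s": time; "q": joint angles; "qvel": joint speeds; "tau": joint torques, N m; "tool_pos": TCP position; "orientation": TCP orientation; "force": force on the tool from outside, world axes, zero at the start; "ft_torque": the same for the moment, N m; "finger_gap": finger opening in m; "grasp_force": force on a finger pad.
Only numpy, scipy, OpenCV 4.12 (cv2) and the standard library are available. Lean on these libraries where they do the work, as an engineer would, in place of code of your own. Each camera call takes 0.05 s, during which the arm holds its last target. There are 200 camera calls.

### The job

Free the hanging tube carrier from the barbed hook of the drip stand: raise it, tilt it and back it over the barb by feel, without forcing the hook. Then set it down gently, upright and flat on the floor of the empty white tub, and let go; do not topple the carrier, and leave everything else on the bench where it is.

Things in the scene. Friction and masses are not known exactly. Their poses are not given: they have to be found in the camera images.
- carrier: Tube carrier, aluminium with a black grip block on top, 0.2 to 0.32 kg, hanging upright from the hook. Origin: centre of the foot's underside; z up, x normal to its upright plate, pointing along the hook towards its tip at the start. Foot 64 (x) by 68 (y) by 6 mm; six white-capped tubes reach up to 54 mm. Plate 4 mm thick (x), 46 mm wide, up to z = 160 mm.
- slot (a point): Centre of the rectangular slot through the plate, 122 mm above the foot's underside: 18 mm wide (y), 20 mm high (z = 112 to 132 mm). The hook's arm passes through it and the slot's upper edge rests on the arm. Upright, it cannot pass the hook's upturn: the plate must lean by 30 degrees or more (40 is easy), top towards the mast and foot outward.
- grip (a point): Point in the carrier's black grip block, 188 mm above the foot's underside, 66 mm above the slot's centre. The block is 14 mm (x) by 26 mm (y), z = 158 to 206 mm; pinch it across its 14 mm from above.
- stand: Fixed drip stand with hook. Origin: on the bench under the axis of the 20 mm square mast; z up, x out along the hook. Foot plate 130 by 120 by 12 mm, its centre 25 mm along x. Mast and black 28 mm clamp reach z = 216 mm; a clamp knob at the side, a plain peg on the back; the arm's tail sticks out up to 75 mm behind the mast.
- hook_root (a point): Where the hook's arm meets the mast's axis, 203 mm above the bench, on the arm's centre line. Axes as the stand's. The level steel arm, 10 mm wide (y), 6 mm thick (z = 200 to 206 mm), runs out along x and ends in the upturn. With the carrier leaning 40 degrees, its slot has about 3 mm of play either way up and down about the arm.
- upturn_mid (a point): Fixed point 115 mm out on the arm's line: the MIDDLE of the places where the upturn may be. The arm was pulled out by hand and clamped (60 N shifts it), so the real foot of the upturn (where centre lines meet) is up to 30 mm nearer or farther and is not measured: feel for it. Upturn: 6 mm thick, centre line 20 mm long, 75 degrees from level, leaning outward, top at z = 223 mm.
- barb (a point): Where the barb would be with the arm at its middle reach (the real one up to 30 mm off along x, as the upturn): 4 mm high, 3 mm out of the upturn's inner face near its top. Leaning 40 degrees, slot centred on the arm, the carrier slid outward touches the upturn with the slot's centre about 4 mm past the upturn's foot; 3 mm back from there it can rise 14 mm straight, then out and up over the tip.
- tub: The empty square white tub, fixed: 102 by 102 mm outside, 92 by 92 mm inside, 45 mm high, floor 5 mm thick, thin rim. Origin: centre of its underside; z up, x and y along its sides. A like tub elsewhere on the bench is taken up by a metal block and has nothing to do with the job.
- tub_in (a point): Centre of the empty tub's inner floor, 5 mm above the bench.
- bottle_a: Glass bottle with blue cap, 70 mm across, 150 mm tall, loose; to be left alone. Origin: centre of its underside.
- bottle_b: Smaller glass bottle with blue cap, 60 mm across, 130 mm tall, loose; to be left alone. Origin: centre of its underside.
- tip_box: Pipette-tip box, 115 by 78 by 63 mm, loose; to be left alone. Origin: centre of its underside.
- microplate: Low well plate, 85 by 127 by 14 mm, loose; to be left alone. Origin: centre of its underside.

How it is judged:
By the outcome, as a careful person would: the job done as asked, in the order asked, and still so for the second after the job is handed in, with the robot touching nothing.
It also fails if it takes over 64 s, if anything falls off the work surface, if the arm or the gripper's body presses on something with over 40 N, if the wrist force passes 120 N, or if a joint passes its speed limit or range.

## Working session

There is one attempt and no reset: what is moved stays moved. The work goes in short steps, each a Python script; the robot and the scene stay as the last script left them, time stands still between calls to the robot, and variables do not carry over. Pictures are saved under pics/ and viewed, at most 10 in all, crops included, and the job is handed in when it is done.

```bash
ls; mkdir -p pics; cat > h.py <<'E'
import numpy as np, cv2
from plant import manip
def back(p,r,c,d):
    X=np.array([(c-p['cx'])/p['fx']*d,(r-p['cy'])/p['fy']*d,d])
    return p['R'].T@(X-p['t'])
def atz(p,r,c,z):
    o=-p['R'].T@p['t']; v=p['R'].T@np.array([(c-p['cx'])/p['fx'],(r-p['cy'])/p['fy'],1]); return o+v*(z-o[2])/v[2]
def cloud(p,mask):
    r,c=np.nonzero(mask&(p['depth']>0)); d=p['depth'][r,c]
    X=np.stack([(c-p['cx'])/p['fx']*d,(r-p['cy'])/p['fy']*d,d],1)
    return (X-p['t'])@p['R']
def save(p,n): cv2.imwrite('pics/'+n,cv2.cvtColor(p['pixels'],cv2.COLOR_RGB2BGR))
E
python3 - <<'E'
from h import *
np.set_printoptions(precision=4,suppress=True)
ims=[]
for n in ['scene','side']:
    p=manip.camera(n); save(p,n+'0.png'); np.save('pics/'+n+'.npy',p,allow_pickle=True)
    print(n,'cam at',-p['R'].T@p['t'])
    for l,z in [('carrier',None),('grip',None),('slot',None),('stand',0),('hook_root',.203),('upturn_mid',.203),('tub',0),('tub_in',.005),('bottle_a',0),('tip_box',0),('microplate',0)]:
        for o in manip.place_of(l,p)[:2]:
            r,c=o['centre']; print(l,round(o['conf'],2),np.round([r,c]), atz(p,r,c,z) if z is not None else '')
    for l in ['carrier','tub','stand','bottle_a','tip_box','microplate']:
        for o in manip.cut_out(l,p)[:2]:
            C=cloud(p,o['mask']); print('cut',l,round(o['conf'],2),o['box'],len(C),np.percentile(C,[2,50,98],axis=0).tolist() if len(C) else '')
print(manip.observe()['time_s'])
E
```

```text
pics
scene cam at [ 1.1724 -0.3869  1.1232]
carrier 0.7 [180. 365.] 
grip 0.79 [132. 375.] 
slot 0.91 [151. 372.] 
slot 0.52 [187. 286.] 
stand 0.95 [195. 378.] [0.5436 0.3358 0.    ]
stand 0.69 [188. 286.] [0.3721 0.1181 0.    ]
hook_root 0.56 [145. 391.] [0.5379 0.343  0.203 ]
upturn_mid 0.83 [160. 351.] [0.5268 0.2186 0.203 ]
tub 0.68 [284. 185.] [ 0.5101 -0.2802  0.    ]
tub_in 0.87 [283. 188.] [ 0.5145 -0.2722  0.005 ]
tub_in 0.17 [182. 366.] [0.4844 0.3347 0.005 ]
bottle_a 0.95 [232. 414.] [0.7035 0.3372 0.    ]
bottle_a 0.92 [283. 352.] [0.7395 0.0902 0.    ]
tip_box 0.61 [188. 286.] [0.3744 0.1174 0.    ]
microplate 0.92 [330. 276.] [ 0.7439 -0.1451  0.    ]
microplate 0.61 [189. 287.] [0.3772 0.1181 0.    ]
cut carrier 0.87 [351.1, 126.8, 382.9, 195.0] 1034 [[0.497348229770407, 0.2520038193294336, 0.07739946355077959], [0.5395498993400336, 0.2800303832177502, 0.12745772272869865], [0.5641482046410988, 0.30846730866675537, 0.2811598490925522]]
cut tub 0.94 [151.4, 248.7, 220.2, 306.4] 2086 [[0.4519868713911333, -0.3271565388130322, 0.00037319443378377445], [0.5026604736698836
[... 3040 characters left out ...]
96.7] 1821 [[0.6655421379667743, 0.31732862353971447, 0.002354416684027841], [0.6842385632977421, 0.3601665860682096, 0.07964538626866433], [0.7248096666645498, 0.37552368476590575, 0.1329341134258685]]
cut tip_box 0.75 [319.8, 288.7, 381.2, 348.1] 2757 [[0.3163444118667413, 0.0810154187935778, 0.005206566504826476], [0.3721437800046167, 0.1438145930157009, 0.06282930610002174], [0.4303130002408925, 0.1613329347659304, 0.06700235196544535]]
cut microplate 0.96 [199.0, 209.0, 249.8, 242.9] 1011 [[0.6963137148448797, -0.19547462863384077, 0.005534697307176755], [0.7367480880862047, -0.1275909083904812, 0.015836725174806346], [0.7844609098222508, -0.07532737123123566, 0.019502879402757724]]
1.8
```

```bash
python3 - <<'E'
import cv2,numpy as np
a=cv2.imread('pics/scene0.png');b=cv2.imread('pics/side0.png')
A=cv2.resize(a[100:320,140:450],(620,440)); 
B=cv2.resize(b[250:420,180:310],(520,680),interpolation=cv2.INTER_CUBIC)[:600]
cv2.imwrite('pics/c1.png',A);cv2.imwrite('pics/c2.png',B)
E
```

```text
(no output)
```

View pics/c1.png

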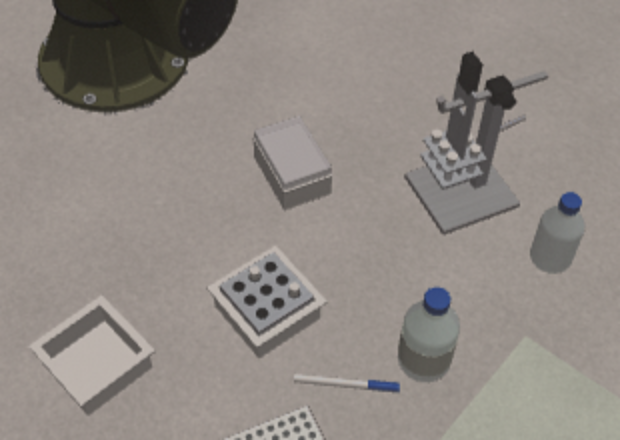

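View pics/c2.png

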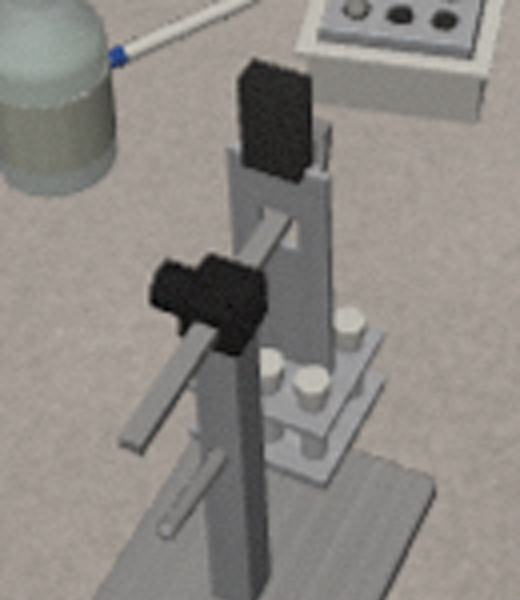

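The scene image shows the empty tub at about (284,187), the filled tub at (250,273), and the hook tip at about (361,151). The side image shows the carrier on the arm and the clamp with its knob. Next I fit the geometry from depth.

```bash
cat >> h.py <<'E'
from scipy.spatial.transform import Rotation as Ro
YAW=np.radians(-98.4); M=np.array([.5377,.3367]); Z=np.array([0,0,1.])
def pose(slot,th,yaw=YAW,s=1):
    u=np.array([np.cos(yaw),np.sin(yaw),0]); t=np.radians(th)
    up=-np.sin(t)*u+np.cos(t)*Z; tz=-up; ty=s*(np.cos(t)*u+np.sin(t)*Z)
    R=np.stack([np.cross(ty,tz),ty,tz],1)
    return np.asarray(slot)+.066*up+.019*tz, Ro.from_matrix(R).as_rotvec()
U=np.array([np.cos(YAW),np.sin(YAW),0])
def hk(a,z,lat=0): return np.r_[M,0]+a*U+lat*np.cross(Z,U)+np.array([0,0,z])
E
python3 - <<'E'
from h import *
np.set_printoptions(precision=3,suppress=True)
for s in (1,-1):
    for a,z,th in [(.0536,.300,0),(.0536,.196,0),(.064,.203,0),(.064,.203,20),(.064,.203,40),(.09,.203,42),(.087,.217,42),(.12,.25,42),(.15,.3,0)]:
        print(s,a,z,th,manip.solve_ik(*pose(hk(a,z),th,s=s)))
    for y in (-79.4,-169.4,10.6,100.6): print('tub',y,manip.solve_ik(*pose([.512,-.272,.13],0,np.radians(y),s)))
P={n:np.load('pics/'+n+'.npy',allow_pickle=True).item() for n in ['scene','side']}
for n,p in P.items():
    C=cloud(p,np.ones(p['depth'].shape,bool)); 
    C=C[(abs(C[:,0]-.512)<.08)&(abs(C[:,1]+.272)<.08)]
    for k in (7,9,10.6,12,14):
        t=np.radians(k); A=np.array([[np.cos(t),np.sin(t)],[-np.sin(t),np.cos(t)]])
        r=C[(C[:,2]>.025)&(C[:,2]<.055)][:,:2]@A.T; lo,hi=np.percentile(r,[3,97],axis=0); print(n,k,len(r),'size',hi-lo,'ctr',A.T@((lo+hi)/2))
E
```

```text
1 0.0536 0.3 0 [ 0.431  0.365  1.172 -0.     1.605  2.148]
1 0.0536 0.196 0 [ 0.431  0.406  1.351 -0.     1.385  2.148]
1 0.064 0.203 0 [ 0.416  0.388  1.36  -0.     1.394  2.133]
1 0.064 0.203 20 [ 0.545  0.547  1.172 -0.267  1.648  2.272]
1 0.064 0.203 40 [ 0.639  0.734  0.993 -0.502  1.908  2.309]
1 0.09 0.203 42 [ 0.621  0.704  1.057 -0.532  1.892  2.302]
1 0.087 0.217 42 [ 0.624  0.7    1.031 -0.536  1.919  2.288]
1 0.12 0.25 42 [ 0.59   0.62   1.083 -0.557  1.926  2.242]
1 0.15 0.3 0 [ 0.283  0.239  1.333 -0.     1.569  2.001]
tub -79.4 [-0.552  0.413  1.498 -0.     1.231  0.834]
tub -169.4 [-0.552  0.413  1.498 -0.     1.231  2.405]
tub 10.6 [-0.552  0.413  1.498 -0.     1.231 -0.737]
tub 100.6 [-0.552  0.413  1.498 -0.     1.231 -2.307]
-1 0.0536 0.3 0 [ 0.431  0.365  1.172 -0.     1.605 -0.994]
-1 0.0536 0.196 0 [ 0.431  0.406  1.351 -0.     1.385 -0.994]
-1 0.064 0.203 0 [ 0.416  0.388  1.36  -0.     1.394 -1.008]
-1 0.064 0.203 20 [ 0.545  0.547  1.172 -0.267  1.648 -0.869]
-1 0.064 0.203 40 [ 0.639  0.734  0.993 -0.502  1.908 -0.833]
-1 0.09 0.203 42 [ 0.621  0.704  1.057
[... 233 characters left out ...]
8 -0.     1.231 -2.307]
tub -169.4 [-0.552  0.413  1.498 -0.     1.231 -0.737]
tub 10.6 [-0.552  0.413  1.498 -0.     1.231  2.405]
tub 100.6 [-0.552  0.413  1.498 -0.     1.231  0.834]
scene 7 905 size [0.113 0.111] ctr [ 0.512 -0.271]
scene 9 905 size [0.112 0.111] ctr [ 0.512 -0.27 ]
scene 10.6 905 size [0.112 0.111] ctr [ 0.512 -0.271]
scene 12 905 size [0.112 0.111] ctr [ 0.512 -0.27 ]
scene 14 905 size [0.112 0.111] ctr [ 0.512 -0.27 ]
side 7 776 size [0.109 0.114] ctr [ 0.512 -0.27 ]
side 9 776 size [0.108 0.112] ctr [ 0.512 -0.27 ]
side 10.6 776 size [0.109 0.113] ctr [ 0.512 -0.271]
side 12 776 size [0.109 0.113] ctr [ 0.512 -0.271]
side 14 776 size [0.109 0.113] ctr [ 0.512 -0.271]
```

```bash
cat >> h.py <<'E'
def say(l=''):
    o=manip.observe(); print(l,'t',round(o['time_s'],2),'tcp',np.round(o['tool_pos'],4),'F',np.round(o['force'],2),'T',np.round(o['ft_torque'],3),'gap',round(o['finger_gap'],4),'gf',round(o['grasp_force'],1)); return o
E
python3 - <<'E'
from h import *
np.set_printoptions(precision=4,suppress=True)
say('start')
P=pose(hk(.0536,.31),0,s=-1)
manip.movep([.45,.12,.40],P[1]); say()
manip.movep(*P); o=say('above')
p=manip.camera('wrist'); save(p,'w0.png')
R=Ro.from_rotvec(o['orientation']).as_matrix(); T=np.array(p['mount']); 
def w(r,c,d):
    X=np.array([(c-p['cx'])/p['fx']*d,(r-p['cy'])/p['fy']*d,d,1]); return R@(T@X)[:3]+o['tool_pos']
rr,cc=np.nonzero(p['depth']>0); d=p['depth'][rr,cc]
X=np.stack([(cc-p['cx'])/p['fx']*d,(rr-p['cy'])/p['fy']*d,d,np.ones_like(d)],1); W=(T@X.T)[:3].T@R.T+o['tool_pos']
def fit(sel,l):
    C=W[sel]; 
    if len(C)<10: print(l,len(C)); return
    (c,s,a)=cv2.minAreaRect((C[:,:2]*1000).astype(np.float32)); print(l,len(C),np.round(c,1),np.round(s,1),round(a,1),'hook along/lat',(C.mean(0)[:2]-M)@U[:2],(C.mean(0)[:2]-M)@np.cross(Z,U)[:2])
near=(abs(W[:,0]-.53)<.06)&(abs(W[:,1]-.285)<.06)
fit(near&(W[:,2]>.27)&(W[:,2]<.29),'grip top')
al=(W[:,:2]-M)@U[:2]; la=(W[:,:2]-M)@np.cross(Z,U)[:2]
arm=(W[:,2]>.2)&(W[:,2]<.21)&(abs(la)<.012)&(al>.016)&(al<.16)
fit(arm,'arm'); print(np.percentile(al[arm],[1,99]) if arm.any() else'')
up=(W[:,2]>.212)&(W[:,2]<.23)&(abs(la)<.012)&(al>.07)&(al<.16); fit(up,'upturn')
if up.any(): print(np.percentile(al[up],[2,50,98]),np.percentile(la[up],[2,98]))
E
```

```text
start t 1.8 tcp [ 0.212  -0.5075  0.2313] F [ 0.71 -0.4  -0.13] T [ 0.045 -0.016 -0.017] gap 0.0854 gf 0.0
 t 4.26 tcp [0.4502 0.1195 0.3998] F [ 0.28 -0.76 -0.06] T [0.026 0.039 0.057] gap 0.0852 gf 0.0
above t 5.03 tcp [0.5299 0.283  0.3573] F [ 0.22 -0.86  0.13] T [-0.037 -0.009  0.022] gap 0.0854 gf 0.0
grip top 770 [529.8 283.8] [13.7 27.1] 81.7 hook along/lat 0.053489124531256205 -0.0013443734771011794
arm 623 [528.4 284.6] [73.2  9.9] 82.0 hook along/lat 0.050495509759944865 -0.001950854491923741
[0.0166 0.0867]
upturn 151 [523.4 248.5] [ 9.7 10.1] 83.1 hook along/lat 0.08896976765789465 -0.0019679339037506176
[0.0847 0.0889 0.0935] [-0.0062  0.0037]
```

View pics/w0.png

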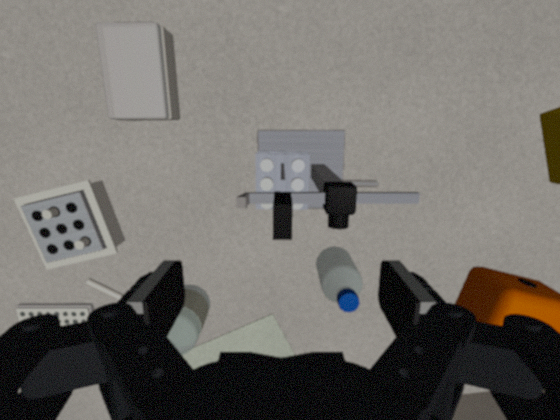

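The wrist image shows the grip block at (283,215), the arm along row 198 and the upturn at about (243,200). The arm yaw is about -98.1°, and the upturn foot is around 86 mm out, which I'll confirm by feel. Now I grasp, raise and tilt.

```bash
sed -i 's/^YAW=.*/YAW=np.radians(-98.1); M=np.array([.5357,.3358]); Z=np.array([0,0,1.])/' h.py
cat >> h.py <<'E'
def go(a,z,th,speed=.05,f_stop=None,lat=0):
    P=pose(hk(a,z,lat),th,s=-1); return manip.move_linear(P[0],max_speed=speed,frame=P[1],f_stop=f_stop)
E
python3 - <<'E'
from h import *
hit=go(.0536,.196,0,.08,f_stop=6); say('down %s'%hit)
if not hit:
    manip.grasp(60); o0=say('grasped')
    go(.0536,.203,0,.03,f_stop=12); o=say('lift'); 
E
```

```text
down False t 6.66 tcp [0.5283 0.2828 0.2435] F [ 0.4  -0.02  0.29] T [ 0.042 -0.015  0.066] gap 0.0856 gf 0.0
grasped t 7.31 tcp [0.5282 0.2827 0.2431] F [-0.39  0.1   2.54] T [-0.019  0.032  0.01 ] gap 0.0132 gf 60.1
lift t 7.69 tcp [0.5281 0.2827 0.25  ] F [-0.3  -0.13 -1.86] T [-0.037 -0.012  0.047] gap 0.0131 gf 59.5
```

```bash
python3 - <<'E'
from h import *
go(.064,.203,0,.04,f_stop=8); say('out')
for th in (10,20,30,40):
    h=go(.064,.203,th,.04,f_stop=8); say('th%d %s'%(th,h))
    if h: break
E
```

```text
out t 8.1 tcp [0.5267 0.2721 0.2501] F [ 0.21  0.13 -1.42] T [-0.021 -0.037 -0.014] gap 0.0133 gf 59.6
th10 False t 8.46 tcp [0.5277 0.2813 0.2487] F [ 0.47  0.16 -2.27] T [ 0.19  -0.015 -0.034] gap 0.0134 gf 59.5
th20 False t 8.82 tcp [0.529  0.2885 0.2467] F [ 0.84  0.49 -1.59] T [ 0.376 -0.083  0.001] gap 0.0131 gf 59.5
th30 False t 9.18 tcp [0.5302 0.2955 0.2433] F [-0.06 -1.29 -1.14] T [ 0.586 -0.055  0.053] gap 0.0136 gf 59.5
th40 False t 9.53 tcp [0.5312 0.3021 0.2388] F [ 0.28 -0.25 -1.48] T [ 0.75  -0.126 -0.025] gap 0.0135 gf 59.5
```

```bash
python3 - <<'E'
from h import *
za=go(.064,.211,40,.012,f_stop=3); o=say('up %s'%za); zu=o['tool_pos'][2]
go(.064,.203,40,.03); 
zb=go(.064,.195,40,.012,f_stop=3); o=say('dn %s'%zb); zd=o['tool_pos'][2]
ref=pose(hk(.064,.203),40,s=-1)[0][2]
print('slot z at touch',.203+zu-ref,.203+zd-ref)
go(.064,.203+((zu+zd)/2-ref if za and zb else 0),40,.03); say('mid')
E
```

```text
up True t 9.97 tcp [0.531  0.302  0.2429] F [-0.51 -0.26 -2.93] T [ 0.765 -0.142 -0.02 ] gap 0.0137 gf 59.9
dn True t 10.65 tcp [0.531  0.3024 0.2352] F [0.07 0.46 4.4 ] T [-0.02  -0.085  0.044] gap 0.0134 gf 60.8
slot z at touch 0.206864422666456 0.19923184215548456
mid t 10.96 tcp [0.5309 0.3024 0.2389] F [-0.81 -0.38 -2.1 ] T [ 0.714 -0.116  0.026] gap 0.0131 gf 60.0
```

```bash
python3 - <<'E'
from h import *
go(.078,.203,40,.03,f_stop=5); say('78')
h=go(.155,.203,40,.012,f_stop=3); o=say('touch %s'%h)
a=(o['tool_pos']-pose(hk(0,.203),40,s=-1)[0])
print('slot along',a@U,'lat',a@np.cross(Z,U),'dz',a[2])
E
```

```text
78 t 11.57 tcp [0.529  0.2884 0.2391] F [-0.44 -0.   -3.12] T [ 0.73  -0.144 -0.042] gap 0.0133 gf 60.0
touch True t 13.57 tcp [0.5272 0.2768 0.2386] F [1.13 2.08 2.15] T [ 0.751 -0.207  0.105] gap 0.0134 gf 60.7
slot along 0.08979917106355906 lat -8.733039940590568e-05 dz -0.000412881348862415
```

```bash
python3 - <<'E'
from h import *
A=.0898
go(A-.003,.203,40,.02); say('back')
h=go(A-.003,.2175,40,.012,f_stop=4); o=say('rise %s'%h)
if not h:
    h=go(A+.009,.2315,40,.015,f_stop=4); say('over %s'%h)
    if not h:
        h=go(A+.035,.262,40,.05,f_stop=4); say('clear %s'%h)
p=manip.camera('side'); cv2.imwrite('pics/s1.png',cv2.resize(p['pixels'][200:400,180:360,::-1],(540,600),interpolation=cv2.INTER_CUBIC))
E
```

```text
back t 13.88 tcp [0.5277 0.2798 0.2386] F [-0.55 -0.48 -2.91] T [ 0.758 -0.114 -0.034] gap 0.0134 gf 59.9
rise False t 15.24 tcp [0.5277 0.2798 0.2534] F [-0.24  0.31 -2.24] T [ 0.747 -0.11  -0.042] gap 0.0132 gf 59.9
over False t 16.62 tcp [0.526  0.268  0.2674] F [-0.15 -0.22 -2.41] T [ 0.677 -0.09  -0.012] gap 0.0131 gf 59.9
clear False t 17.57 tcp [0.5223 0.2422 0.2977] F [ 1.31 -0.66 -1.92] T [ 0.723 -0.079  0.013] gap 0.0136 gf 59.9
```

View pics/s1.png

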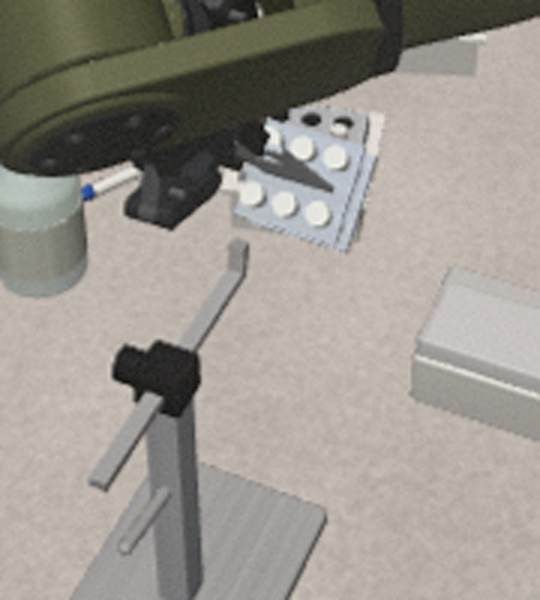

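The side image shows the carrier fully off the hook, with the upturn bare at about (238,250) and the stand unmoved. Next I straighten the carrier and carry it to the tub.

```bash
python3 - <<'E'
from h import *
go(.15,.31,40,.12); go(.16,.33,0,.12); say('upright')
P=pose([.512,-.19,.30],0,np.radians(-169.4),-1)
manip.movep(*P); o=say('near tub')
p=manip.camera('wrist'); save(p,'w1.png')
R=Ro.from_rotvec(o['orientation']).as_matrix(); T=np.array(p['mount'])
rr,cc=np.nonzero(p['depth']>0); d=p['depth'][rr,cc]
X=np.stack([(cc-p['cx'])/p['fx']*d,(rr-p['cy'])/p['fy']*d,d,np.ones_like(d)],1); W=(T@X.T)[:3].T@R.T+o['tool_pos']
sel=(abs(W[:,0]-.512)<.09)&(abs(W[:,1]+.271)<.09)&(W[:,2]>.038)&(W[:,2]<.052)
(c,s,a)=cv2.minAreaRect((W[sel,:2]*1000).astype(np.float32)); print('rim',sel.sum(),c,s,a)
sel=(abs(W[:,0]-.512)<.05)&(abs(W[:,1]+.271)<.05)&(W[:,2]<.012); print('floor z',sel.sum(),np.median(W[sel,2]))
# carrier seen by wrist: extents of foot etc.
sel=(abs(W[:,0]-.512)<.09)&(abs(W[:,1]+.19)<.05)&(W[:,2]>.15)&(W[:,2]<.26); print('car',sel.sum(),np.percentile(W[sel],[1,50,99],axis=0) if sel.any() else '')
manip_p=manip.camera('scene'); cv2.imwrite('pics/sc1.png',cv2.resize(manip_p['pixels'][150:330,100:320,::-1],(660,540),interpolation=cv2.INTER_CUBIC))
E
```

```text
upright t 19.07 tcp [0.5131 0.1776 0.3762] F [ 0.58  0.2  -3.16] T [ 0.029 -0.007  0.001] gap 0.0132 gf 59.9
near tub t 20.45 tcp [ 0.5124 -0.189   0.347 ] F [ 0.09  0.46 -1.5 ] T [-0.017 -0.043 -0.032] gap 0.0134 gf 59.8
rim 678 (511.86676025390625, -270.3996276855469) (114.22271728515625, 114.1598892211914) 11.494274139404297
floor z 297 0.006040960967869324
car 5453 [[ 0.47813109 -0.22311257  0.18428154]
 [ 0.50991536 -0.18480531  0.2171615 ]
 [ 0.54628274 -0.15397071  0.23418386]]
```

View pics/w1.png

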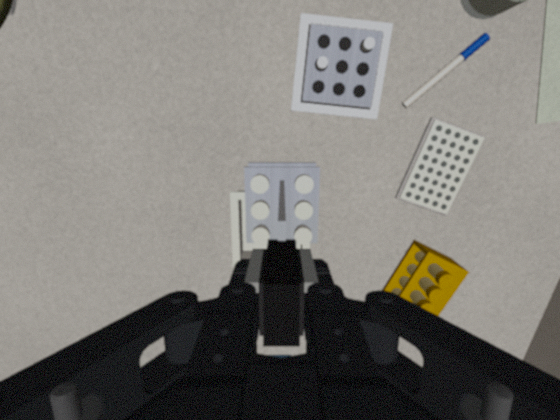

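View pics/sc1.png

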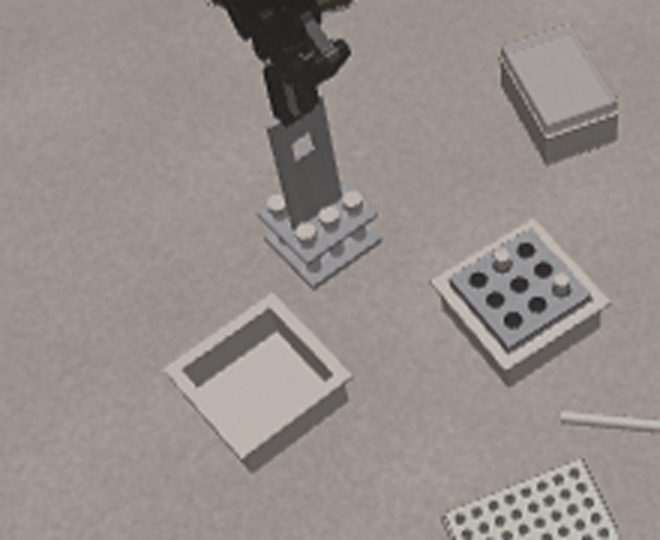

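The wrist and scene images show the carrier upright in the grip and aligned with the empty tub at (260,380). Three fits agree on the tub's centre, so I lower it.

```bash
python3 - <<'E'
from h import *
y=np.radians(-169.2); c=[.512,-.2705]
def t(z,sp,f=None):
    P=pose([*c,z],0,y,-1); return manip.move_linear(P[0],max_speed=sp,frame=P[1],f_stop=f)
t(.30,.12); h=t(.142,.08,6); say('low %s'%h)
if not h:
    h=t(.121,.01,2); o=say('touch %s'%h); print('slot z',o['tool_pos'][2]-.047)
    p=manip.camera('scene'); cv2.imwrite('pics/sc2.png',cv2.resize(p['pixels'][170:330,110:290,::-1],(675,600),interpolation=cv2.INTER_CUBIC))
E
```

```text
low False t 23.5 tcp [ 0.5121 -0.2706  0.1893] F [ 0.07  1.66 -2.32] T [ 0.037 -0.042  0.016] gap 0.0134 gf 59.9
touch True t 24.88 tcp [ 0.5121 -0.2704  0.1743] F [0.56 1.08 5.66] T [0.09  0.038 0.007] gap 0.0132 gf 61.0
slot z 0.12732429177550153
```

View pics/sc2.png

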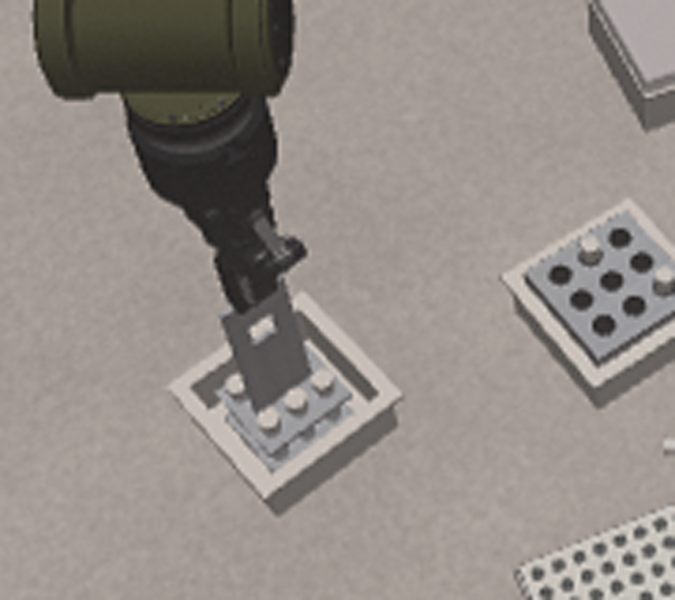

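The foot touched at the floor height expected, and the picture shows the carrier centred in the tub at about (285,420). I release it.

```bash
python3 - <<'E'
from h import *
manip.open(); o=say('open'); 
manip.move_linear(np.array(o['tool_pos'])+[0,0,.03],max_speed=.05)
manip.move_linear(np.array(o['tool_pos'])+[0,0,.16],max_speed=.12); say('up')
manip.sleep(.5); p=manip.camera('scene'); q=manip.camera('side')
A=cv2.resize(p['pixels'][110:330,110:450,::-1],(680,440)); B=q['pixels'][170:330,250:410,::-1]
cv2.imwrite('pics/f.png',A); cv2.imwrite('pics/f2.png',cv2.resize(B,(560,560),interpolation=cv2.INTER_CUBIC))
C=cloud(p,np.ones(p['depth'].shape,bool)); C=C[(abs(C[:,0]-.512)<.04)&(abs(C[:,1]+.2705)<.04)&(C[:,2]>.195)&(C[:,2]<.23)]
print('block top',len(C),C.mean(0) if len(C) else '', C[:,2].max() if len(C) else '')
E
```

```text
open t 25.62 tcp [ 0.5117 -0.2703  0.1734] F [-0.03  0.19  0.42] T [0.017 0.034 0.001] gap 0.0856 gf 0.0
up t 27.6 tcp [ 0.5115 -0.2702  0.3326] F [ 0.31  0.76 -0.15] T [-0.018  0.05  -0.015] gap 0.0854 gf 0.0
block top 115 [ 0.51458081 -0.27223479  0.20786234] 0.21509262310290286
```

View pics/f.png

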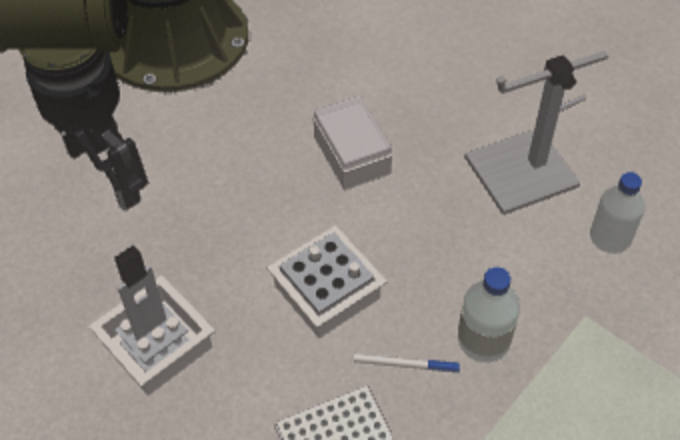

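The image shows the carrier standing upright and flat in the empty tub at about (150,320), the gripper clear above it, and everything else where it was.

```bash
python3 -c "
from plant import manip
print(manip.finish_job())"
```

```text
the job is handed in; nothing more can be done
None
```

I freed the carrier from the hook without forcing it, set it upright and flat in the empty white tub, released it and handed the job in at about 28 s; nothing else on the bench appears to have moved.

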